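# Find the bored heel and hold it hole-up over the stone slab

## Robot

A 7-joint arm with a two-finger parallel gripper is mounted at the origin on the work surface. World frame = base frame: x ahead of the robot, y to its left, z up, the work surface at z = 0. Lengths are in m, angles in rad, forces in N, time in s.
With the tool pointing down it reaches from about 0.425 to 0.925 m from the base axis. Payload 6.8 kg.
Tool frame: the origin (TCP) lies at the very end of the fingers, on their centre line; the grasp point (between the pads) lies bot.grip_point_offset behind it (bot.grip_point_offset is the distance from the TCP to the grasp point, in m); z points along the fingers, y is the line along which they close (so a half turn about z gives the same grasp; the last joint's range is limited). The gripper opens to 85 mm and grips with 20 to 120 N. Pads are 22 mm wide; open, the fingers measure 114 mm over their backs; the gripper's body (76 mm by 85 mm) begins 54 mm behind the grasp point. The pads swing forward as they close: fully open they stand 13 mm farther back than shut.
Start: joints at [-1.263, 0.477, 0.022, 1.555, -0.011, 1.109, -0.083], TCP at [0.273, 0.618, 0.231] pointing down, gripper open.
Joint ranges: [-2.96, 2.96], [-0.34, 2.1], [-1.41, 1.46], [0.24, 2.44], [-1.37, 4.51], [0.17, 1.92], [-2.96, 2.96]. Speed limits (rad/s): [2.39, 2.39, 3.14, 3.14, 3.14, 3.14, 3.14].

## Interface

Orientations are given as a unit quaternion [w, x, y, z].
In Python, from station import bot, imaging gives the robot as it stands. The module is installed in compiled form; this text tells all that it offers.
- The arm moves only by the tool carry_out, never from a script. Its argument "targets" is one flat list of numbers, 5 for each row, row after row: the closure in counts, from 0 (fully open) to 255 (shut), then the shift along the world's x, y, z in mm, then the turn about the world's z in degrees. A call has 1 to 20 rows; each row shifts and turns the commanded pose from where the row before left it; what a row does not reach is not made up. A row lasts 1/10 s, in which the tool goes at most 50 mm and 8.59 degrees, less where a joint would pass 70% of its speed; a pose out of reach is approached as far as the arm can. A call is refused whole if a number of a shift passes 50 or a number of a turn 8.59, either way. A call with a gripper value outside its range is refused whole. The fingers move at their own pace and stop on an object; "newtons" is the grip in N (left out, the last holds). Time passes only in rows, so rows that do not move let the fingers close. It gives the time, the measured TCP pose, the force, the opening and the grip force at its end, in the units of the state.
- bot.get_obs(): the state, without advancing time (a new reading comes with each control period).
- imaging.read_camera(name): name is "side" or "top"; returns a dict with "frame" (400x640x3 uint8, red, green, blue), "fov_y" (degrees; the focal length in pixels is half the picture's height over the tangent of half this angle, whatever the lens; pixels are square), "cx", "cy" (the principal point, pixels), "k1" (the pictures are not rectified: a ray, as slopes to the right and down, at radius r is drawn at 1 + k1 r^2 times it, then the intrinsics apply), "pose" (4x4, takes a point from camera to world coordinates). Camera axes: x right, y up, looking along -z (the intrinsics and any distortion apply to the point x, -y, -z); pixel columns grow to the right and rows downward; lengths in m; the calibration is good to about 2 mm. A picture is of the moment at which its call begins. There is no depth.
- bot.hand_in(): hands the job in; it is judged then, once.
The state is a dict: "t": time; "q": joint angles; "joint_vel": joint speeds; "joint_torque": joint torques, N m; "eef_pos": TCP position; "tool_rot": TCP orientation; "contact_force": force on the tool from outside, world axes, zero at the start; "torque": the same for the moment, N m; "gripper_width": opening from 0.0 (shut) to 1.0 (fully open); "grasp_force": force on a finger pad.
Only numpy, scipy, OpenCV 4.12 (cv2) and the standard library are available. Lean on these libraries where they do the work, as an engineer would, in place of code of your own. Each camera call takes 0.05 s, during which the arm holds its last target. There are 200 camera calls.

## Task

Two heel blocks that look alike lie on their sides on the cobbler's bench: one has a blind hole bored in one end for the heel pin, the other is a solid blank. Find the bored heel, turn it up so that its hole points straight up, and finish while still holding it so, steady in the gripper, about 10 to 15 cm above the middle of the stone slab, ready for the pin. The blank may be handled, but leave the tools, tins and other things on the bench where they are.

Things in the scene. Friction and masses are not known exactly. Their poses are not given: they have to be found in the camera images.
- heel_center (a point): Centre of the bored heel: a pale wooden block with thin dark stripes round it, 60 mm long, 38 x 38 mm square across, about 70 g, loose. It starts lying on one long side (this centre 19 mm above the bench) on the robot's left or right, the blank being on the other side. Its own x axis runs along the 60 mm length and points out of the end with the hole; at the start x is level and may point any way except straight towards the robot, and z is up.
- heel_hole (a point): Centre of the mouth of the blind hole, 30 mm from the heel's centre along its x axis: a round hole of 16 mm diameter, 25 mm deep, dark at the bottom, in the middle of that end. The other end is plain. Same axes as the heel's centre.
- heel: The bored heel as a body; its origin is the middle of the long side it starts lying on, 19 mm below its centre along its own z.
- blank_center (a point): Centre of the solid blank: the same size and look as the bored heel, with no hole in either end, about 80 g, loose, also lying on a long side with its x axis along its length.
- blank: The solid blank as a body; its origin is the middle of the side it starts lying on, 19 mm below its centre.
- slab_top (a point): Middle of the top face of the square stone slab, pale marble, 140 x 140 mm and 10 mm thick, fixed on the bench ahead of the heels; z up.
- hammer: Hammer lying on the bench beyond the heels on the left; leave it alone.
- jar: Amber jar with a dark cap, 68 mm across, 95 mm tall, standing on the right; leave it alone.
- tacks: Short closed tin, 64 mm across, 40 mm tall, on the left; leave it alone.
- tin: Open dark steel dish, 100 mm across, 35 mm tall, far right; leave it alone.
- awl: Awl with a pale wooden handle, lying crosswise beyond the slab; leave it alone.
- brush: Brush lying at the right of the robot; leave it alone.
- size_ring: Flat brass ring, 60 mm across and 12 mm tall, lying at the left of the robot; leave it alone.
- toplift: Flat black rubber heel piece, 45 x 42 x 8 mm, lying between the two heels; leave it alone.

How it is judged:
By the outcome, as a careful person would: the job done as asked, in the order asked, and still so for the second after the job is handed in, while the arm keeps its last pose, push and grip.
It also fails if it takes over 38 s, if anything falls off the work surface, if the arm or the gripper's body presses on something with over 40 N, if the wrist force passes 120 N, or if a joint passes its speed limit or range.

## Working session

There is one attempt and no reset: what is moved stays moved. The work goes in short steps, Python scripts to look and compute and a tool call to move; the robot and the scene stay as the last step left them, time stands still between calls to the robot, and variables do not carry over. Pictures are saved under pics/ and viewed, at most 10 in all, crops included, and the job is handed in when it is done.

Besides the shell and the picture viewer there is one more tool, called after "Request:" as name(argument=value, ...) on one line, values as JSON. carry_out: Moves the arm, as the interface text tells. Its arguments: {"type":"object","properties":{"targets":{"type":"array","items":{"type":"number"}},"newtons":{"type":"number"}},"required":["targets"]}

```bash
mkdir -p pics
cat > h.py <<'E'
import numpy as np, cv2
from station import bot, imaging
def cam(n):
    c=imaging.read_camera(n); f=200/np.tan(np.radians(c["fov_y"]/2)); c["f"]=f
    c["K"]=np.array([[f,0,c["cx"]],[0,f,c["cy"]],[0,0,1]]); c["D"]=np.array([c["k1"],0,0,0.]); return c
def ray2z(c,uv,z):
    p=cv2.undistortPoints(np.float64(uv).reshape(-1,1,2),c["K"],c["D"])[:,0]
    d=np.c_[p[:,0],-p[:,1],-np.ones(len(p))]@c["pose"][:3,:3].T; o=c["pose"][:3,3]
    return o+d*((z-o[2])/d[:,2])[:,None]
def proj(c,P):
    q=(np.atleast_2d(P)-c["pose"][:3,3])@c["pose"][:3,:3]; q=q*[1,-1,-1]
    return cv2.projectPoints(q,np.zeros(3),np.zeros(3),c["K"],c["D"])[0][:,0]
def save(c,name,crop=None,s=1):
    im=c["frame"][...,::-1]
    if crop: a,b,w,h=crop; im=im[b:b+h,a:a+w]
    cv2.imwrite("pics/"+name,cv2.resize(im,None,fx=s,fy=s,interpolation=cv2.INTER_CUBIC))
E
python3 - <<'E'
from h import *
for n in("top","side"):
    c=cam(n); save(c,n+"0.png"); print(n,c["fov_y"],c["k1"],c["pose"].round(3).tolist())
print(bot.grip_point_offset,bot.get_obs())
E
```

```text
top 55.88352758982947 -0.05461917037245274 [[-0.009, 0.981, -0.192, 0.415], [-1.0, -0.006, 0.018, 0.015], [0.017, 0.192, 0.981, 0.954], [0.0, 0.0, 0.0, 1.0]]
side 50.85198461631947 -0.062162371816224186 [[-0.953, 0.22, -0.21, 0.376], [-0.304, -0.72, 0.624, 0.675], [-0.014, 0.658, 0.753, 0.827], [0.0, 0.0, 0.0, 1.0]]
0.0187 {'t': 0.1, 'q': array([-1.26311478,  0.47772648,  0.02235822,  1.5563622 , -0.01148454,
        1.10928828, -0.08309532]), 'joint_vel': array([ 2.64898153e-05, -8.99391499e-05, -6.91950708e-05, -3.47443768e-03,
        2.46712431e-04, -8.09514391e-04, -2.55278308e-04]), 'joint_torque': array([ 4.13163478e-03, -5.97761786e+01,  1.61379945e+00, -2.81954938e+01,
        1.28061921e-02,  5.01056638e-03, -6.71580381e-06]), 'eef_pos': array([0.27244275, 0.61698972, 0.23041312]), 'tool_rot': array([-1.00939623e-04,  2.06387831e-01,  9.78469917e-01, -8.21763421e-04]), 'contact_force': array([ 0.04761285, -0.28179775, -0.35718211]), 'torque': array([-0.03931555,  0.01171569, -0.01180244]), 'grasp_force': 0.0, 'gripper_width': 0.9965029209649523}
```

View pics/top0.png

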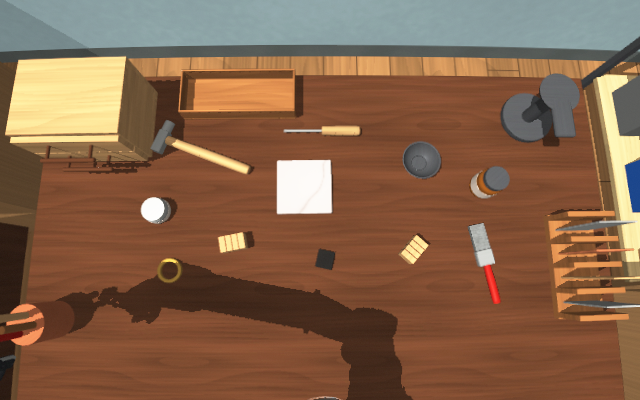

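View pics/side0.png

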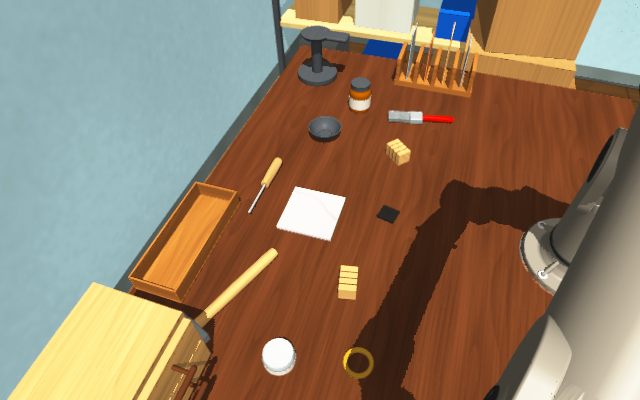

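Run:
```python
from h import *
t=cam("top"); s=cam("side")
b=[t["frame"][225:265,210:260],t["frame"][225:275,390:440],s["frame"][255:310,320:375],s["frame"][130:175,370:425]]
cv2.imwrite("pics/z0.png",np.vstack([np.hstack([cv2.resize(x,(390,290),interpolation=cv2.INTER_CUBIC) for x in b[i:i+2]]) for i in(0,2)])[...,::-1])
print(ray2z(t,[[233,238],[414,244]],.038).round(3)); print(ray2z(t,[[276,161],[332,160],[277,213],[331,214],[326,259]],.01).round(3))
```

```text
[[ 0.496  0.217  0.038]
 [ 0.478 -0.223  0.038]]
[[ 0.698  0.118  0.01 ]
 [ 0.7   -0.027  0.01 ]
 [ 0.561  0.114  0.01 ]
 [ 0.558 -0.023  0.01 ]
 [ 0.445 -0.009  0.01 ]]
```

View pics/z0.png

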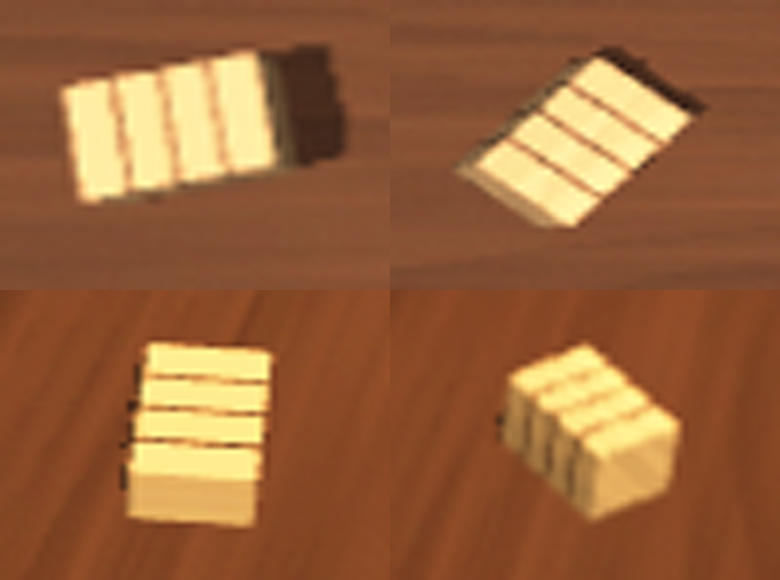

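Run:
```python
from h import *
a=np.mean([cam("top")["frame"].astype(float) for _ in range(6)],0)
t=cam("top")
print(a[228:252,238:256].sum(2).astype(int)); 
x=np.clip(a[225:255,232:262,::-1]*2,0,255).astype(np.uint8); cv2.imwrite("pics/e.png",cv2.resize(x,(600,600),interpolation=cv2.INTER_NEAREST))
```

```text
[[270 271 269 269 271 271 270 269 269 270 270 270 270 270 269 269 268 267]
 [275 274 274 274 274 274 274 274 276 274 277 276 277 275 274 275 275 276]
 [267 268 268 268 268 268 268 269 272 273 274 273 274 274 274 273 274 272]
 [257 257 260 263 267 265 268 269 266 232 184 185 185 187 235 271 271 271]
 [247 359 458 497 439 214 186 176 177 161 143 144 144 144 218 268 268 269]
 [626 629 638 640 571 296 205 160 135 137 138 138 133 140 212 258 257 263]
 [657 658 657 658 609 388 237 196 140 142 141 140 142 141 216 263 262 264]
 [657 657 656 658 614 407 243 211 156 144 145 146 145 146 167 233 271 271]
 [656 657 657 658 632 482 243 221 170 146 146 142 144 145 144 219 269 268]
 [657 656 657 657 653 560 242 221 174 142 143 146 145 145 144 221 269 268]
 [656 657 657 658 658 575 241 230 187 145 145 146 147 147 146 222 272 272]
 [632 657 657 657 657 589 305 242 204 147 147 149 146 147 146 167 239 277]
 [599 656 657 657 658 610 391 243 206 146 149 148 149 148 150 146 225 278]
 [590 656 657 657 658 615 410 243 209 148 137 136 138 134 136 137 206 255]
 [560 656 656 656 657 632 485 243 221 164 132 130 131 133 131 132 198 244]
 [527 657 656 657 657 654 564 243 222 167 138 136 138 136 137 137 205 253]
 [545 656 657 657 658 658 577 242 229 183 136 137 136 136 139 136 208 256]
 [546 631 656 656 658 659 592 308 241 201 136 139 138 136 139 138 207 256]
 [511 596 656 656 657 658 613 396 242 204 139 138 139 136 139 196 248 257]
 [559 590 656 657 657 643 556 347 242 216 161 147 211 261 259 268 275 275]
 [599 467 551 517 450 407 361 310 289 267 251 253 260 270 270 271 267 267]
 [363 291 304 282 287 286 276 276 274 271 268 269 269 270 269 269 270 269]
 [280 267 264 262 268 270 270 270 270 269 269 270 271 272 270 272 270 270]
 [269 267 267 270 269 270 271 273 272 273 272 271 272 273 272 272 271 272]]
```

View pics/e.png

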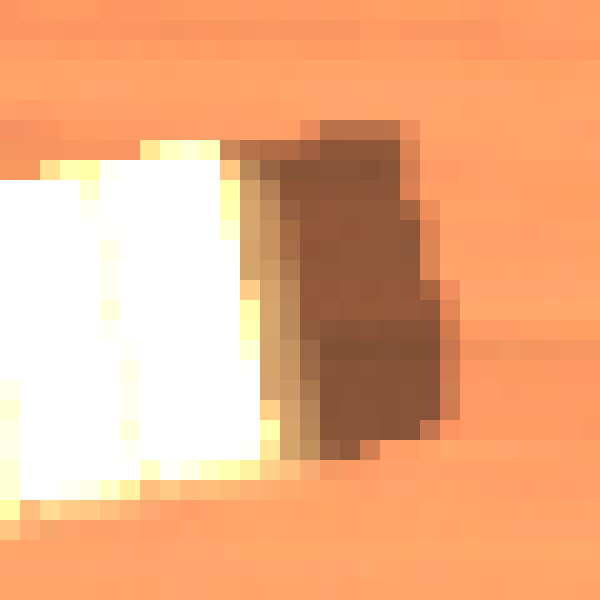

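Run:
```python
from h import *
t=cam("top"); s=cam("side")
g=t["frame"].astype(int).sum(2)
for (x0,y0,x1,y1) in[(385,220,445,280),(210,225,260,265)]:
    m=np.zeros(g.shape,np.uint8); m[y0:y1,x0:x1]=(g[y0:y1,x0:x1]>400)
    m=cv2.morphologyEx(m,cv2.MORPH_CLOSE,np.ones((3,3),np.uint8))
    uv=np.argwhere(m)[:,::-1]
    P=ray2z(t,uv,.038)[:,:2]*1000
    r=cv2.minAreaRect(P.astype(np.float32)); print(r, P.mean(0), cv2.boxPoints(r).round(1).tolist())
    c=P-P.mean(0); w,v=np.linalg.eigh(c.T@c/len(c)); print(np.sqrt(12*w),np.degrees(np.arctan2(v[1,1],v[0,1])))
    print(proj(s,[*(P.mean(0)/1000),.038]))
```

```text
((464.6487121582031, -221.61558532714844), (39.470802307128906, 65.6825180053711), 47.56196975708008) [ 464.70428567 -221.78608349] [[427.1000061035156, -214.0], [475.6000061035156, -258.29998779296875], [502.20001220703125, -229.1999969482422], [453.70001220703125, -184.89999389648438]]
[39.07046267 65.16461321] 136.16072576092193
[[398.68966331 147.48498202]]
((486.81878662109375, 221.01309204101562), (39.62278366088867, 62.03076171875), 10.521051406860352) [486.81477215 220.97432562] [[461.70001220703125, 247.89999389648438], [473.0, 186.89999389648438], [512.0, 194.10000610351562], [500.6000061035156, 255.10000610351562]]
[39.22094758 62.40007991] 101.03853606827604
[[347.67508218 277.96389958]]
```

Request:
carry_out(targets=[0,10.4,-42.6,-3,-1,0,10.4,-42.6,-3,-1,0,10.4,-42.6,-3,-1,0,10.4,-42.6,-3,-1,0,10.4,-42.6,-3,-1,0,10.4,-42.6,-3,-1,0,10.4,-42.6,-3,-1,0,10.4,-42.6,-3,-1,0,10.4,-42.6,-3,-1,0,10.4,-42.6,-3,-1,0,10.4,-42.6,-3,-1,0,10.4,-42.6,-3,-1,0,10.4,-42.6,-3,-1,0,10.4,-42.6,-3,-1,0,10.4,-42.6,-3,-1,0,10.4,-42.6,-3,-1,0,10.4,-42.6,-3,-1,0,10.4,-42.6,-3,-1,0,10.4,-42.6,-3,-1,0,10.4,-42.6,-3,-1], newtons=20)

```text
t: 2.65
eef_pos: [0.4811, -0.2362, 0.1714]
tool_rot: [0.0, 0.373, 0.928, 0.0]
contact_force: [0.4, 0.6, 0.4]
gripper_width: 0.999
grasp_force: 0.0
```

Request:
carry_out(targets=[0,0,0,-45,0,0,0,0,-45,0,0,0,0,-45,0,0,0,0,-20,0,0,0,0,-9,0,60,0,0,0,0,100,0,0,0,0,115,0,0,0,0,125,0,0,0,0,125,0,0,0,0], newtons=20)

```text
t: 3.65
eef_pos: [0.4813, -0.2346, 0.0081]
tool_rot: [0.001, 0.373, 0.928, 0.0]
contact_force: [0.6, 0.7, -0.5]
gripper_width: 0.506
grasp_force: 0.0
```

Request:
carry_out(targets=[132,0,0,0,0,138,0,0,0,0,140,0,0,0,0,140,0,0,0,0])

```text
t: 4.05
eef_pos: [0.4807, -0.2347, 0.0075]
tool_rot: [0.0, 0.373, 0.928, -0.0]
contact_force: [-1.0, -0.2, 5.0]
gripper_width: 0.448
grasp_force: 4.0
```

Request:
carry_out(targets=[139,0,0,0,0,139,0,0,5,0,139,0,0,5,0,139,0,0,5,0,139,0,0,0,0])

```text
t: 4.55
eef_pos: [0.4811, -0.2347, 0.0231]
tool_rot: [0.001, 0.373, 0.928, 0.0]
contact_force: [-0.0, -0.9, 1.1]
gripper_width: 0.452
grasp_force: 0.5
```

Run:
```python
from h import *
print(bot.get_obs()["grasp_force"])
t=cam("top"); s=cam("side")
b=[t["frame"][200:280,370:470],s["frame"][110:190,350:450]]
cv2.imwrite("pics/l1.png",np.hstack([cv2.resize(x,(400,320),interpolation=cv2.INTER_CUBIC) for x in b])[...,::-1])
```

```text
0.5117335274454149
```

View pics/l1.png

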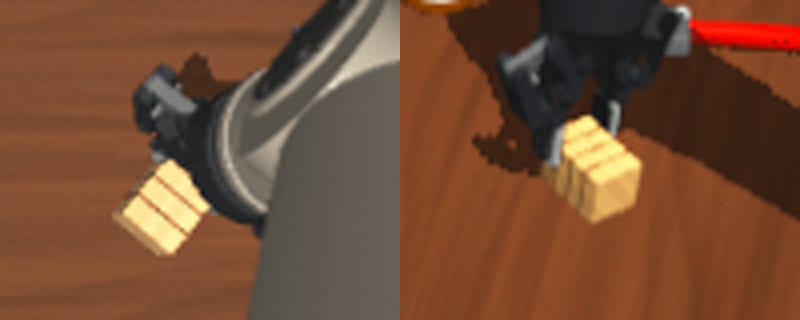

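Request:
carry_out(targets=[136,0,0,0,0,136,0,0,-13,0,138,0,0,0,0,140,0,0,0,0,140,0,0,0,0,140,0,0,4,0,140,0,0,4,0,140,0,0,4,0,140,0,0,4,0,140,0,0,0,0])

```text
t: 5.65
eef_pos: [0.4812, -0.2347, 0.0261]
tool_rot: [0.001, 0.373, 0.928, 0.0]
contact_force: [-0.2, 0.0, -0.3]
gripper_width: 0.452
grasp_force: 3.2
```

Run:
```python
from h import *
s=cam("side")
b=[s["frame"][110:190,350:450]]
cv2.imwrite("pics/l2.png",cv2.resize(b[0],(500,400),interpolation=cv2.INTER_CUBIC)[...,::-1])
```

```text
(no output)
```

View pics/l2.png

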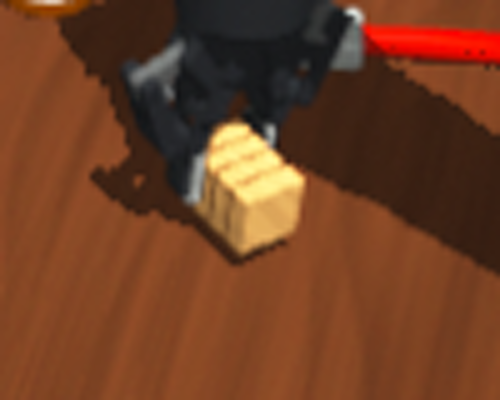

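Request:
carry_out(targets=[139.6,0,0,0,0,139.6,0,0,0,0,139.6,0,0,0,0])

```text
t: 6.0
eef_pos: [0.4806, -0.2345, 0.0252]
tool_rot: [-0.0, 0.373, 0.928, 0.0]
contact_force: [0.6, -0.4, 0.4]
gripper_width: 0.449
grasp_force: 0.0
```

```bash
cat >> h.py <<'E'
def blk(box=(370,115,430,185)):
    s=cam("side"); x0,y0,x1,y1=box; f=s["frame"][y0:y1,x0:x1].astype(int)
    m=((f[...,0]>150)&(f[...,1]>115)&(f[...,0]-f[...,2]>40)).astype(np.uint8)
    n,l,st,ce=cv2.connectedComponentsWithStats(m); i=1+np.argmax(st[1:,4])
    v,u=np.where(l==i); k=v>=v.max()-1
    print("side: n",len(u),"u",u.min()+x0,u.max()+x0,"v",v.min()+y0,v.max()+y0,"low u",u[k].mean()+x0)
    return s
E
python3 -c "
from h import *
blk();print(bot.get_obs()['grasp_force'])"
```

```text
side: n 336 u 390 409 v 139 164 low u 398.0
0.0
```

Request:
carry_out(targets=[132,0,0,0,0,132,5,-5,-15,0,138,0,0,0,0,140,0,0,0,0,140,0,0,0,0,140,0,0,25,0,140,0,0,15,0,140,0,0,8,0,140,0,0,4,0,140,0,0,0,0])

```text
t: 7.05
eef_pos: [0.4859, -0.2394, 0.0627]
tool_rot: [0.0, 0.373, 0.928, 0.0]
contact_force: [0.2, 0.5, -0.7]
gripper_width: 0.453
grasp_force: 0.0
```

```bash
python3 -c "
from h import *
s=blk();print(bot.get_obs()['grasp_force']);save(s,'l3.png',(350,90,100,100),4)
e=np.array([.725,-.688,0]);p=np.array([.4856,-.2395,.0])
for a in(0,30,60,90):
  for zc in(.08,):
    r=np.radians(a);x=e*np.cos(r)+np.array([0,0,np.sin(r)]);k=np.array([.688,.725,0]);zz=np.cross(x,k);zz=zz*np.sign(zz[2]+1e-6)
    g=p+[0,0,.077]
    C=[g-.055*x+i*.019*k+j*.019*zz for i in(-1,1) for j in(-1,1)]; print(a,proj(s,C).round().tolist())
"
```

```text
side: n 380 u 386 409 v 138 164 low u 398.0
0.0
0 [[411.0, 146.0], [412.0, 135.0], [399.0, 150.0], [401.0, 140.0]]
30 [[406.0, 149.0], [411.0, 144.0], [395.0, 154.0], [400.0, 149.0]]
60 [[400.0, 147.0], [407.0, 149.0], [389.0, 151.0], [396.0, 153.0]]
90 [[394.0, 140.0], [401.0, 148.0], [383.0, 145.0], [390.0, 152.0]]
```

Request:
carry_out(targets=[120,-4,4,-12,0,120,0,0,-20,0,120,0,0,-20,0,138,0,0,0,0,180,0,0,0,0,180,0,0,0,0,180,0,0,0,0,180,0,0,20,0,180,0,0,20,0,180,24.5,25.7,0,-7.9,180,24.5,25.7,0,-7.9,180,24.5,25.7,0,-7.9,180,24.5,25.7,0,-7.9,180,24.5,25.7,0,-7.9,180,24.5,25.7,0,-7.9,180,0,0,0,0], newtons=40)

```text
t: 8.7
eef_pos: [0.6329, -0.0744, 0.0503]
tool_rot: [0.0, 0.713, 0.702, 0.002]
contact_force: [-0.1, 0.7, -0.6]
gripper_width: 0.436
grasp_force: 43.4
```

Run:
```python
from h import *
t=cam("top"); s=cam("side")
b=[t["frame"][140:260,280:440],s["frame"][90:250,270:450]]
cv2.imwrite("pics/m1.png",np.hstack([cv2.resize(x,(400,h),interpolation=cv2.INTER_CUBIC) for x,h in zip(b,(350,350))])[...,::-1])
```

```text
(no output)
```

View pics/m1.png

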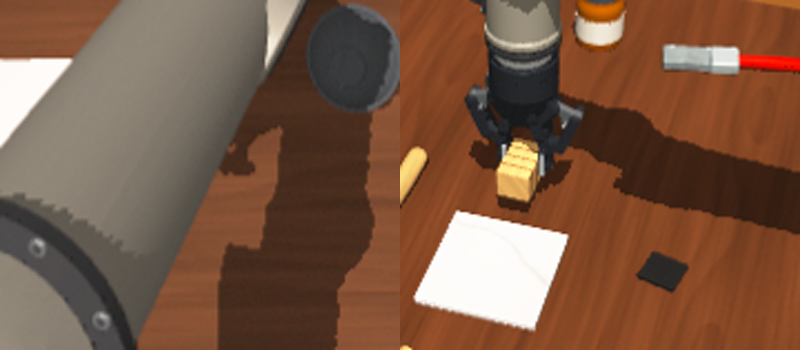

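Run:
```python
from h import *
s=cam("side")
print(ray2z(s,[[294.8,186.9],[345.6,197.4]],.01).round(4),ray2z(s,[[315,180],[328.5,182.8]],.04).round(4))
```

```text
[[ 0.7006 -0.0197  0.01  ]
 [ 0.5614 -0.0234  0.01  ]] [[ 0.6471 -0.0324  0.04  ]
 [ 0.6106 -0.0331  0.04  ]]
```

Request:
carry_out(targets=[180,0,0,-18,0,180,0,0,-18,0,143,0,0,0,0,143,0,0,0,0,143,0,5,0,0,143,0,4,0,0,143,0,3,0,0], newtons=20)

```text
t: 9.55
eef_pos: [0.6291, -0.0688, 0.0148]
tool_rot: [0.0, 0.714, 0.7, 0.0]
contact_force: [-0.6, -7.1, 0.7]
gripper_width: 0.438
grasp_force: 30.9
```

```bash
python3 -c "
from h import *
s=blk((290,140,360,200));save(s,'l4.png',(270,120,120,90),5)"
```

```text
side: n 373 u 313 331 v 166 193 low u 326.0
```

Request:
carry_out(targets=[141,0,0,0,0,141,0,3,5,0,141,0,4,5,0,141,0,5,4,0,141,0,5,4,0,141,0,0,0,0])

```text
t: 10.2
eef_pos: [0.6291, -0.0508, 0.0329]
tool_rot: [-0.0, 0.714, 0.7, 0.001]
contact_force: [0.4, -0.4, 0.9]
gripper_width: 0.447
grasp_force: 0.1
```

```bash
python3 -c "
from h import *
s=blk((290,140,360,200));save(s,'l5.png',(270,120,120,90),5)"
```

```text
side: n 298 u 314 329 v 168 193 low u 326.25
```

View pics/l5.png

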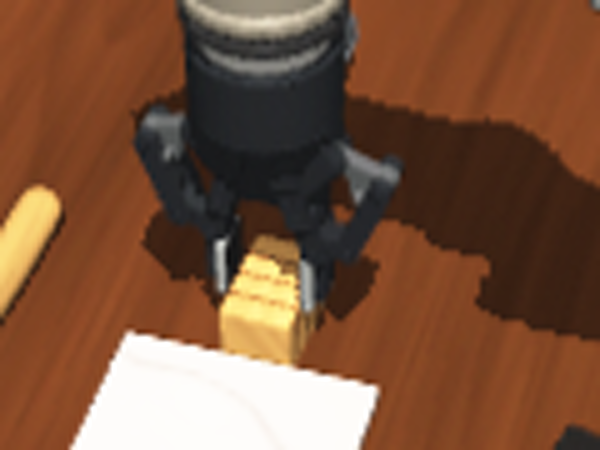

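Request:
carry_out(targets=[120,0,0,0,0,120,0,-21,0,0,120,0,0,-20,0,138,0,0,0,0,150,0,0,0,0,150,0,0,0,0,150,0,0,6,0,150,0,4,3,0,150,0,4,4,0,150,0,4,4,0,150,0,4,4,0,150,0,4,3,0,150,0,0,0,0], newtons=20)

```text
t: 11.55
eef_pos: [0.629, -0.052, 0.0367]
tool_rot: [-0.0, 0.714, 0.7, 0.0]
contact_force: [0.1, 0.4, -0.2]
gripper_width: 0.441
grasp_force: 20.8
```

```bash
cat >> h.py <<'E'
def tilt(s,yt,zg,x=.629,off=.0495,up=.032):
    # brute-force tilt: face corners projected for each angle, compared to the bright wood mask silhouette of plain end
    f=s["frame"].astype(int); m=((f[...,0]>140)&(f[...,1]>100)&(f[...,0]-f[...,2]>35))
    out=[]
    for a in range(0,100,10):
        r=np.radians(a); ax=np.array([0,np.cos(r),-np.sin(r)]); n=np.array([0,np.sin(r),np.cos(r)]); g=np.array([x,yt,zg])
        C=[g+i*ax+j*n+k*np.array([.019,0,0]) for i in(off,off-.06) for j in(.038-up,-up) for k in(-1,1)]
        h=cv2.convexHull(proj(s,C).astype(np.float32)).astype(np.int32); q=np.zeros(m.shape,np.uint8); cv2.fillConvexPoly(q,h,1)
        w=np.zeros(m.shape,bool); w[130:215,295:360]=1
        out.append((a,round((m&w&(q>0)).sum()/((m&w)|(q>0)).sum(),3)))
    print(out)
E
python3 -c "
from h import *
o=bot.get_obs()['eef_pos'];s=blk((295,130,360,210));tilt(s,o[1],o[2]+.019);save(s,'l6.png',(270,120,120,90),5)"
```

```text
side: n 424 u 310 329 v 166 194 low u 321.25
[(0, np.float64(0.822)), (10, np.float64(0.822)), (20, np.float64(0.791)), (30, np.float64(0.732)), (40, np.float64(0.633)), (50, np.float64(0.635)), (60, np.float64(0.587)), (70, np.float64(0.529)), (80, np.float64(0.458)), (90, np.float64(0.406))]
```

View pics/l6.png

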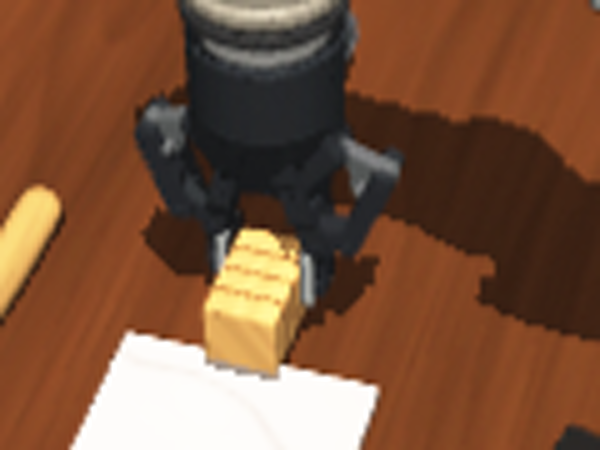

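Request:
carry_out(targets=[150,0,-20,0,0,150,0,-20,0,0,150,0,0,-12,0,150,0,0,-11,0,150,0,0,0,0,110,0,0,0,0,110,0,0,0,0,110,0,-17,0,0,110,0,0,8,0,110,0,0,0,0])

```text
t: 12.6
eef_pos: [0.6292, -0.112, 0.0228]
tool_rot: [0.001, 0.715, 0.699, 0.0]
contact_force: [-0.2, 0.3, -0.7]
gripper_width: 0.568
grasp_force: 0.0
```

Run:
```python
from h import *
s=cam("side"); f=s["frame"].astype(int); m=((f[...,0]>140)&(f[...,1]>100)&(f[...,0]-f[...,2]>35))
m[:130]=0;m[200:]=0;m[:,:300]=0;m[:,345:]=0
best=[]
for x in np.arange(.615,.645,.002):
  for y in np.arange(-.09,-.02,.002):
    C=[[x+i*.019,y+j,z] for i in(-1,1) for j in(0,-.06) for z in(0,.038)]
    q=np.zeros(m.shape,np.uint8); cv2.fillConvexPoly(q,cv2.convexHull(proj(s,C).round().astype(np.int32)),1)
    # lower part only: rows where the gripper does not cover
    v=np.where(q)[0]; k=np.zeros_like(m); k[int(v.min()+.45*(v.max()-v.min())):]=1
    best.append(((m&k&(q>0)).sum()/((m|(q>0))&k).sum(),x,y))
print(sorted(best)[-4:], bot.get_obs()["eef_pos"])
```

```text
[(np.float64(0.8178913738019169), np.float64(0.631), np.float64(-0.043999999999999956)), (np.float64(0.8301282051282052), np.float64(0.629), np.float64(-0.043999999999999956)), (np.float64(0.8376623376623377), np.float64(0.631), np.float64(-0.04599999999999996)), (np.float64(0.8381877022653722), np.float64(0.629), np.float64(-0.04599999999999996))] [ 0.62918161 -0.11102243  0.02231051]
```

Request:
carry_out(targets=[138,0,0,0,0,150,0,0,0,0,150,0,0,0,0,150,0,8,0,0,150,0,8,0,0,150,0,6,0,0,150,0,3,0,0], newtons=20)

```text
t: 13.35
eef_pos: [0.6294, -0.0897, 0.0225]
tool_rot: [0.004, 0.715, 0.699, -0.001]
contact_force: [-0.6, -16.3, 6.4]
gripper_width: 0.435
grasp_force: 20.8
```

Request:
carry_out(targets=[150,0,2,4,0,150,0,3,4,0,150,0,3,4,0,150,0,3,4,0])

```text
t: 13.75
eef_pos: [0.6294, -0.0773, 0.0381]
tool_rot: [0.003, 0.715, 0.699, -0.001]
contact_force: [1.7, -7.7, 1.4]
gripper_width: 0.44
grasp_force: 26.4
```

```bash
cat >> h.py <<'E'
def tilt2(x,y,z,off=.0575,up=.032):
    s=cam("side"); f=s["frame"].astype(int); m=((f[...,0]>140)&(f[...,1]>100)&(f[...,0]-f[...,2]>35))
    m[:130]=0;m[215:]=0;m[:,:300]=0;m[:,345:]=0; B=[]
    for a in range(-10,105,5):
      for dy in np.arange(-.01,.011,.0025):
        for dz in np.arange(-.008,.0081,.004):
          r=np.radians(a); ax=np.array([0,np.cos(r),-np.sin(r)]); n=np.array([0,np.sin(r),np.cos(r)]); g=np.array([x,y+dy,z+dz])
          C=np.array([g+i*ax+j*n+k*np.array([.019,0,0]) for i in(off,off-.06) for j in(.038-up,-up) for k in(-1,1)])
          if C[:,2].min()<-.004: continue
          q=np.zeros(m.shape,np.uint8); cv2.fillConvexPoly(q,cv2.convexHull(proj(s,C).round().astype(np.int32)),1)
          v=np.where(q)[0]; k=np.zeros_like(m); k[int(v.min()+.4*(v.max()-v.min())):]=1
          B.append((round(((m&k&(q>0)).sum()/((m|(q>0))&k).sum()),3),a,round(dy*1e3,1),round(dz*1e3)))
    print(sorted(B)[-6:])
E
python3 -c "
from h import *
o=bot.get_obs()['eef_pos'];tilt2(o[0],o[1]+.008,o[2]+.0105)"
```

```text
[(np.float64(0.854), 15, np.float64(-2.5), 8), (np.float64(0.855), 15, np.float64(0.0), 8), (np.float64(0.861), 25, np.float64(0.0), 8), (np.float64(0.861), 35, np.float64(5.0), 8), (np.float64(0.864), 20, np.float64(0.0), 8), (np.float64(0.869), 10, np.float64(-7.5), 0)]
```

Request:
carry_out(targets=[150,0,4,4,0,150,0,4,3,0,150,0,4,3,0,150,0,4,2,0,150,0,4,2,0])

```text
t: 14.3
eef_pos: [0.6293, -0.0567, 0.052]
tool_rot: [0.002, 0.715, 0.699, -0.001]
contact_force: [0.4, -8.2, 2.9]
gripper_width: 0.437
grasp_force: 30.7
```

```bash
python3 -c "
from h import *
o=bot.get_obs()['eef_pos'];tilt2(o[0],o[1]+.008,o[2]+.0105)"
```

```text
[(np.float64(0.868), 35, np.float64(-7.5), 4), (np.float64(0.871), 25, np.float64(-10.0), 4), (np.float64(0.876), 35, np.float64(-2.5), 8), (np.float64(0.876), 40, np.float64(-2.5), 4), (np.float64(0.885), 40, np.float64(0.0), 8), (np.float64(0.886), 45, np.float64(0.0), 8)]
```

Request:
carry_out(targets=[150,0,4,1,0,150,0,4,1,0,150,0,4,1,0,150,0,3,0,0,150,0,2,0,0])

```text
t: 14.85
eef_pos: [0.63, -0.0411, 0.0563]
tool_rot: [0.003, 0.715, 0.699, -0.0]
contact_force: [-1.2, -11.4, 15.5]
gripper_width: 0.433
grasp_force: 34.0
```

```bash
python3 -c "
from h import *
o=bot.get_obs()['eef_pos'];tilt2(o[0],o[1]+.008,o[2]+.0105)"
```

```text
[(np.float64(0.851), 65, np.float64(-2.5), 4), (np.float64(0.851), 70, np.float64(2.5), 8), (np.float64(0.854), 45, np.float64(-10.0), 4), (np.float64(0.855), 50, np.float64(-2.5), 8), (np.float64(0.857), 40, np.float64(-10.0), 0), (np.float64(0.863), 45, np.float64(-7.5), 4)]
```

Request:
carry_out(targets=[150,0,1,4,0,150,0,2,4,0,150,0,3,3,0,150,0,3,2,0,150,0,0,0,0])

```text
t: 15.4
eef_pos: [0.6286, -0.026, 0.067]
tool_rot: [-0.001, 0.714, 0.7, 0.0]
contact_force: [0.0, -0.2, -1.8]
gripper_width: 0.433
grasp_force: 32.4
```

```bash
python3 -c "
from h import *
o=bot.get_obs()['eef_pos'];tilt2(o[0],o[1]+.008,o[2]+.0105)
s=cam('side');t=cam('top')
b=[s['frame'][120:210,270:390],t['frame'][100:220,240:400]]
cv2.imwrite('pics/l7.png',np.hstack([cv2.resize(x,(400,300),interpolation=cv2.INTER_CUBIC) for x in b])[...,::-1])"
```

```text
[(np.float64(0.851), 70, np.float64(2.5), 8), (np.float64(0.851), 75, np.float64(5.0), 8), (np.float64(0.853), 45, np.float64(-5.0), 8), (np.float64(0.857), 50, np.float64(-7.5), 4), (np.float64(0.867), 55, np.float64(-7.5), 4), (np.float64(0.869), 45, np.float64(-10.0), 0)]
```

View pics/l7.png

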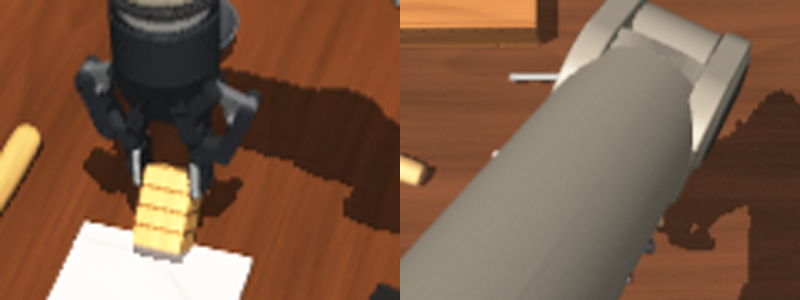

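```bash
python3 -c "
from h import *
s=cam('side');G=np.array([.6286,-.018,.0775])
for a in range(30,95,10):
  r=np.radians(a);ax=np.array([0,np.cos(r),-np.sin(r)]);n=np.array([0,np.sin(r),np.cos(r)]);e=np.array([.019,0,0])
  print(a,proj(s,[G+i*ax+j*n+k*e for i in(.0575,-.0025) for j in(.006,-.032) for k in(1,-1)]).round(1).tolist())
f=s['frame'].astype(int)
print(f[165:206,316].tolist()); print(f[165:206,322].sum(1).tolist())
print(f[185,300:340].sum(1).tolist());print(f[192,300:340].sum(1).tolist())
"
```

```text
30 [[305.8, 194.8], [320.4, 198.2], [309.0, 198.1], [323.1, 201.4], [312.2, 172.0], [326.7, 175.1], [315.1, 176.0], [329.2, 179.1]]
40 [[306.7, 195.8], [321.2, 199.2], [310.4, 196.6], [324.4, 199.8], [312.1, 172.3], [326.6, 175.5], [315.6, 173.9], [329.7, 177.0]]
50 [[307.7, 196.1], [322.0, 199.4], [311.9, 194.3], [325.8, 197.5], [311.9, 172.7], [326.5, 175.9], [316.0, 171.8], [330.1, 174.8]]
60 [[308.8, 195.7], [323.0, 199.0], [313.3, 191.5], [327.1, 194.7], [311.8, 173.2], [326.4, 176.4], [316.3, 169.7], [330.4, 172.7]]
70 [[310.0, 194.6], [324.1, 197.9], [314.7, 188.2], [328.4, 191.4], [311.7, 173.6], [326.3, 176.8], [316.5, 167.7], [330.6, 170.8]]
80 [[311.3, 192.9], [325.3, 196.2], [316.0, 184.6], [329.7, 187.6], [311.7, 174.1], [326.2, 177.3], [316.6, 165.9], [330.7, 169.0]]
90 [[312.6, 190.7], [326.5, 193.9], [317.2, 180.6], [330.9, 183.7], [311.6, 174.5], [326.1, 177.7], [316.5, 164.3], [330.7, 167.4]]
[[62, 35, 20], [63, 35, 20], [63, 34, 20], [92, 56, 30], [219, 162, 88], [254, 235, 142], [255, 243, 155], [255, 243, 154], [255, 243, 151], [255, 242, 151], [238, 180, 98], [2
[... 414 characters left out ...]
, 249], [254, 252, 250], [254, 253, 250], [254, 252, 250], [254, 252, 250], [254, 252, 251]]
[125, 123, 124, 124, 220, 447, 625, 652, 652, 650, 649, 609, 521, 628, 654, 657, 660, 626, 482, 634, 664, 664, 666, 632, 489, 642, 669, 671, 670, 669, 620, 491, 460, 459, 741, 756, 756, 750, 741, 734, 739]
[238, 239, 232, 225, 236, 246, 255, 259, 257, 263, 323, 636, 640, 641, 639, 643, 651, 661, 658, 643, 645, 653, 664, 670, 667, 613, 364, 365, 354, 201, 117, 215, 238, 206, 204, 208, 232, 231, 232, 241]
[742, 744, 748, 751, 755, 756, 756, 756, 756, 753, 643, 630, 640, 639, 641, 655, 666, 657, 649, 640, 657, 665, 671, 664, 578, 377, 360, 360, 229, 242, 237, 230, 233, 232, 232, 232, 234, 247, 247, 250]
```

```bash
cat >> h.py <<'E'
def edge(v0=176,v1=193,u0=300,u1=322,thr=460):
    s=cam("side"); f=s["frame"].astype(int)
    d=(f[...,0]-f[...,2]).astype(float) # wood: ~105+, slab ~0-5, bench?
    g=f[...,1].astype(float); P=[]
    for v in range(v0,v1):
        row=g[v,u0:u1]; 
        # first rise to bright wood by colour b<175
        k=[i for i in range(1,len(row)) if g[v,u0+i]>170 and f[v,u0+i,2]<180]
        if not k: continue
        i=k[0]; a,b=f[v,u0+i-2,2],f[v,u0+i+2,2]; ga,gb=g[v,u0+i-2],g[v,u0+i+2]
        ch=2 if abs(a-b)>abs(ga-gb) else 1
        w=f[v,u0+i-2:u0+i+3,ch].astype(float); A,Bv=w[0],w[-1]
        P.append((v,u0+i-2+.5+ ((w-Bv)/(A-Bv)).sum()-.5))
    P=np.array(P); c=np.polyfit(P[:,0],P[:,1],1); r=P[:,1]-np.polyval(c,P[:,0]); k=abs(r)<1; c=np.polyfit(P[k,0],P[k,1],1)
    print("edge slope",c[0].round(3),"u at",v0,np.polyval(c,v0).round(2),"rms",r[k].std().round(2),k.sum(),len(k))
E
python3 -c "
from h import *
edge(176,186);edge(176,193);edge(180,193)"
```

```text
edge slope -0.179 u at 176 312.42 rms 0.24 10 10
edge slope -0.169 u at 176 312.34 rms 0.4 15 17
edge slope -0.167 u at 180 311.66 rms 0.46 11 13
```

Request:
carry_out(targets=[150,0,-10,0,0,150,0,-8,0,0,150,0,0,-12,0,150,0,3,0,0,150,0,3,0,0,150,0,3,0,0])

```text
t: 16.35
eef_pos: [0.6282, -0.0399, 0.0555]
tool_rot: [0.001, 0.715, 0.699, -0.001]
contact_force: [-2.0, -6.7, 5.4]
gripper_width: 0.434
grasp_force: 33.1
```

```bash
python3 -c "
from h import *
edge(176,186);edge(176,193);edge(180,193)"
```

```text
edge slope -0.16 u at 176 314.29 rms 0.14 9 10
edge slope -0.145 u at 176 314.21 rms 0.37 14 17
edge slope -0.141 u at 180 313.64 rms 0.39 10 13
```

Request:
carry_out(targets=[150,0,3,0,0,150,0,3,0,0,150,0,3,0,0])

```text
t: 16.8
eef_pos: [0.6285, -0.0316, 0.0564]
tool_rot: [0.002, 0.715, 0.699, -0.001]
contact_force: [-2.7, -6.7, 9.9]
gripper_width: 0.432
grasp_force: 34.0
```

```bash
python3 -c "
from h import *
edge(176,186);edge(176,193);edge(180,193)"
```

```text
edge slope -0.141 u at 176 313.98 rms 0.19 7 10
edge slope -0.124 u at 176 313.95 rms 0.46 13 17
edge slope -0.097 u at 180 313.18 rms 0.66 9 13
```

Request:
carry_out(targets=[150,0,3,0,0,150,0,3,0,0,150,0,3,0,0,150,0,3,0,0])

```text
t: 17.35
eef_pos: [0.6287, -0.0185, 0.0563]
tool_rot: [0.001, 0.715, 0.699, -0.001]
contact_force: [-3.0, -5.9, 6.7]
gripper_width: 0.438
grasp_force: 33.8
```

```bash
python3 -c "
from h import *
edge(176,186);edge(176,191);edge(180,191)"
```

```text
edge slope 0.853 u at 176 306.32 rms 0.0 1 10
edge slope -0.901 u at 176 320.99 rms 0.7 2 15
edge slope -0.11 u at 180 312.61 rms 0.3 6 11h.py:61: RankWarning: Polyfit may be poorly conditioned
  P=np.array(P); c=np.polyfit(P[:,0],P[:,1],1); r=P[:,1]-np.polyval(c,P[:,0]); k=abs(r)<1; c=np.polyfit(P[k,0],P[k,1],1)
```

Request:
carry_out(targets=[150,0,3,0,0,150,0,3,0,0,150,0,3,-1,0,150,0,3,-1,0])

```text
t: 17.9
eef_pos: [0.6291, -0.0047, 0.0541]
tool_rot: [0.001, 0.715, 0.699, 0.0]
contact_force: [-3.1, -4.0, 8.9]
gripper_width: 0.437
grasp_force: 34.0
```

```bash
python3 -c "
from h import *
edge(183,193);edge(183,197)
f=cam('side')['frame'].astype(int)
for v in range(176,204,2): print(v,[ (a+b)//2*1000+c for a,b,c in f[v,304:336:1].tolist()])
" | cut -c1-260
```

```text
edge slope 0.819 u at 183 305.53 rms 0.0 1 10h.py:61: RankWarning: Polyfit may be poorly conditioned
  P=np.array(P); c=np.polyfit(P[:,0],P[:,1],1); r=P[:,1]-np.polyval(c,P[:,0]); k=abs(r)<1; c=np.polyfit(P[k,0],P[k,1],1)
Traceback (most recent call last):
  File "h.py", line 61, in edge
    P=np.array(P); c=np.polyfit(P[:,0],P[:,1],1); r=P[:,1]-np.polyval(c,P[:,0]); k=abs(r)<1; c=np.polyfit(P[k,0],P[k,1],1)
                                                                                               ~~~~~~~~~~^^^^^^^^^^^^^^^^^
TypeError: expected non-empty vector for x
```

```bash
cat >> h.py <<'E'
def rows(y0=150,y1=215,x0=285,x1=350):
    f=cam("side")["frame"][y0:y1,x0:x1].astype(int)
    m=((f[...,1]>130)&(f[...,0]-f[...,2]>60)).astype(np.uint8)
    n,l,st,_=cv2.connectedComponentsWithStats(m,connectivity=4); m=l==1+np.argmax(st[1:,4])
    for v in range(m.shape[0]):
        u=np.where(m[v])[0]
        if len(u): print(v+y0,u[0]+x0,u[-1]+x0,int(f[v,(u[0]+u[-1])//2].sum()),end=" | ")
    print()
E
python3 -c "
from h import *
rows()"
```

```text
175 313 316 362 | 176 312 317 584 | 177 312 318 624 | 178 311 319 625 | 179 311 320 588 | 180 311 322 561 | 181 311 323 545 | 182 312 322 546 | 183 313 322 555 | 184 311 322 383 | 185 311 322 504 | 186 311 322 546 | 187 312 323 564 | 188 311 323 514 | 189 311 323 484 | 190 311 321 530 | 191 311 324 567 | 192 311 325 546 | 193 311 325 389 | 194 311 324 532 | 195 311 326 544 | 196 312 326 536 | 197 315 325 533 | 198 318 325 545 | 199 322 324 531 |
```

Request:
carry_out(targets=[150,0,0,6,0,150,0,15,0,0,150,0,15,0,0,150,0,0,-3,0,150,0,0,-2,0,150,0,0,-2,0])

```text
t: 18.65
eef_pos: [0.6293, 0.0325, 0.0553]
tool_rot: [-0.004, 0.713, 0.701, 0.003]
contact_force: [-13.9, 16.3, 46.0]
gripper_width: 0.431
grasp_force: 38.1
```

```bash
python3 -c "
from h import *
rows()"
```

```text
185 308 311 604 | 186 307 312 622 | 187 307 314 623 | 188 306 315 624 | 189 306 315 587 | 190 306 317 559 | 191 306 318 552 | 192 307 318 551 | 193 308 317 562 | 194 306 318 447 | 195 306 318 533 | 196 306 318 566 | 197 306 318 566 | 198 306 318 516 | 199 306 318 485 | 200 306 318 547 | 201 306 319 565 | 202 306 320 558 | 203 306 320 403 | 204 306 320 444 | 205 306 319 565 | 206 307 321 543 | 207 309 321 534 | 208 312 320 554 | 209 316 320 538 |
```

Request:
carry_out(targets=[150,0,0,2,0,145,0,0,0,0,140,0,0,0,0,136,0,0,0,0,125,0,0,0,0,110,0,0,0,0,110,0,0,0,0])

```text
t: 19.4
eef_pos: [0.6285, 0.0254, 0.054]
tool_rot: [-0.0, 0.715, 0.699, -0.0]
contact_force: [-0.5, 0.3, -0.1]
gripper_width: 0.571
grasp_force: 0.0
```

Run:
```python
from h import *
rows()
s=cam("side"); f=s["frame"].astype(int); m=((f[...,1]>130)&(f[...,0]-f[...,2]>60)); m[:170]=0;m[215:]=0;m[:,:285]=0;m[:,335:]=0
B=[]
# visible bright faces: +y face (striped) silhouette
for x in np.arange(.61,.65,.002):
  for y in np.arange(.0,.07,.002):
    for w in(0,):
      q=np.zeros(m.shape,np.uint8); C=proj(s,[[x-.019,y,.01],[x+.019,y,.01],[x+.019,y,.07],[x-.019,y,.07]])
      cv2.fillConvexPoly(q,C.round().astype(np.int32),1); k=np.zeros_like(m); v=np.where(q)[0]; k[int(v.min()+6):]=1
      B.append((((m&k&(q>0)).sum()/((m|(q>0))&k).sum()).round(3),round(x,3),round(y,3)))
print("front face x,y",sorted(B)[-3:])
```

```text
183 314 315 383 | 184 309 315 629 | 185 308 315 655 | 186 308 315 639 | 187 307 315 615 | 188 307 316 627 | 189 306 320 528 | 190 306 321 619 | 191 306 321 638 | 192 305 321 620 | 193 306 320 536 | 194 306 320 492 | 195 309 320 492 | 196 306 320 437 | 197 306 320 412 | 198 306 319 493 | 199 306 320 496 | 200 306 320 441 | 201 306 320 337 | 202 306 318 516 | 203 306 320 512 | 204 307 320 413 | 205 307 320 483 | 206 307 318 512 | 207 309 321 491 | 208 313 321 516 | 209 317 320 595 | 
front face x,y [(np.float64(0.751), np.float64(0.628), np.float64(0.036)), (np.float64(0.757), np.float64(0.632), np.float64(0.034)), (np.float64(0.789), np.float64(0.63), np.float64(0.034))]
```

Request:
carry_out(targets=[110,0,-9,0,0,110,0,0,-11,0,110,0,0,-11,0,110,0,0,0,0,138,0,0,0,0,170,0,0,0,0,170,0,0,0,0,170,0,0,0,0,170,0,0,20,0,170,0,10,30,0,170,0,18,32,0,170,0,0,0,0,170,0,0,0,0,170,0,0,0,0], newtons=40)

```text
t: 20.9
eef_pos: [0.6278, 0.0442, 0.1134]
tool_rot: [-0.0, 0.715, 0.699, -0.001]
contact_force: [-0.4, -0.5, -1.4]
gripper_width: 0.44
grasp_force: 40.3
```

Run:
```python
from h import *
o=bot.get_obs(); s=cam("side"); x,y,z=o["eef_pos"]; f=s["frame"].astype(int)
zc=z-.032+.040
P=np.array([[x+i*.019,y+j*.019,zc+k*.03] for k in(1,-1) for j in(1,-1) for i in(1,-1)]); print(zc,proj(s,P).round(1).tolist())
h=proj(s,[[x,y,zc+.03]])[0]; print("hole",h)
u,v=h.round().astype(int)
print((f[v-10:v+12,u-14:u+15].sum(2)//10))
t=cam("top"); print(proj(t,[[x,y,zc+.03]]))
```

```text
0.12139760465902366 [[299.7, 175.1], [315.6, 178.6], [305.4, 163.8], [321.0, 167.2], [301.3, 192.9], [316.5, 196.5], [306.7, 181.8], [321.6, 185.1]]
hole [310.41544169 171.10434083]
[[10 11 12 11 11 10  7  8  8  7  7  7  7 10  8  8 10 10 10 10 11 11  9  7
   8  7  7  7 11]
 [12 11 12 12 11 10  6  7 10 10 10 10 10 10  8  8 11 11 10 11 11 11  9  7
   8  8  7  7 10]
 [12 12 11 11 11  8  7  8 10 11 11 11 10 10 10 10 11 11 12 11 12 11 10 14
  14 10  9  7 10]
 [10  9 10 12 11  7  7  9 11 19 24 23 14 14 10 11 11 11 12 11 11 11 11 16
  14 10  9  7 11]
 [11  7  8  8  9  6  7 13 12 30 32 32 29 30 26 26 15 11 11 12 11 11 11 12
  11 10  8 10 11]
 [11 10 10 10  8  6  7 13 18 33 33 34 35 37 36 36 33 21 11 12 11 11 11 11
  11 10  8 12 12]
 [11 11 11 11  9  6  8 14 30 34 35 37 38 38 38 37 36 31 11 12 11 11 11 11
  10 10 13 14 14]
 [11 13 11 11 10  7 16 51 60 40 62 61 38 39 39 37 36 34 20 11 11 11 11 11
  11 12 15 15 15]
 [11 12 11 11  8  9 32 63 65 62 65 64 57 54 49 34 34 35 32 23  8  9  9 11
  11 12 15 15 15]
 [11 10 11 11 15 18 56 65 65 65 63 59 53 54 51 45 33 32 35 32 12 10 10 11
  11 11 14 15 15
[... 436 characters left out ...]
1 20 11
  12 11  9 10  9]
 [11 11 15 45 51 54 54 55 58 62 62 64 63 63 63 63 63 63 64 64 62 29 40 23
  12 10  8  9  8]
 [11 11 15 42 49 50 50 49 51 53 54 55 57 59 61 64 64 65 65 65 52 29 50 42
  15  8 10  9  7]
 [12 11 14 42 49 49 49 49 49 49 50 49 49 52 54 57 60 61 64 62 34 29 52 47
  16 11 11  9  8]
 [11 11 13 34 44 44 49 49 49 49 50 49 48 49 50 51 53 54 57 52 34 29 52 50
  21 11 11  9  8]
 [11 11 13 31 38 35 34 34 44 44 50 50 48 49 49 51 52 53 53 48 37 29 52 51
  24 14 12  9  9]
 [11 11 13 30 42 46 44 44 41 41 34 35 39 44 49 51 52 53 53 48 31 24 52 51
  23 13 11 10 18]
 [11 11 11 18 35 49 49 49 47 47 45 33 39 40 33 39 37 48 53 48 25 25 52 51
  23 11 11 11 20]]
[[302.53107186 173.09490019]]
```

```bash
python3 -c "
from station import bot
print(bot.hand_in())"
```

```text
the job is handed in; nothing more can be done
None
```

I handed the job in at about 21 s: the bored heel (the one on the right) is held at 40 N with its hole up and its centre about 11 cm above the slab's middle; I checked the hole and position in the side camera's pixels just before, and no verdict came back.

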